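# Get the specimen pot out from behind the stain bottles

### The arm

A 7-joint arm with a two-finger parallel gripper is mounted at the origin on the work surface. World frame = base frame: x ahead of the robot, y to its left, z up, the work surface at z = 0. Lengths are in mm, angles in degrees, forces in N, time in s.
With the tool pointing down it reaches from about 425 to 825 mm from the base axis. Payload 3.6 kg.
Tool frame: the origin (TCP) lies at the very end of the fingers, on their centre line; the grasp point (between the pads) lies 19 mm behind it (manip.grasp_offset is the z of the grasp point in the tool frame, in mm); z points along the fingers, y is the line along which they close (so a half turn about z gives the same grasp; the last joint's range is limited). The gripper opens to 85 mm and grips with 20 to 120 N. Pads are 22 mm wide; open, the fingers measure 114 mm over their backs; the gripper's body (76 mm by 85 mm) begins 54 mm behind the grasp point. The pads swing forward as they close: fully open they stand 13 mm farther back than shut.
Start: joints at [65.46, 35.231, -0.722, 81.555, 0.464, 63.22, -2.315], TCP at [254.207, -598.198, 231.297] pointing down, gripper open.
Joint ranges: [-178.69, 178.69], [-17.37, 117.87], [-77.05, 75.6], [15.02, 138.74], [-78.02, 258.01], [0.78, 113.62], [-162.83, 162.83]. Speed limits (degrees/s): [159.86, 159.86, 180, 180, 180, 180, 180].

### API

Orientations are given as a 3x3 rotation matrix whose columns are the frame's x, y, z axes.
In Python, from plant import manip gives the robot as it stands.
- The arm moves only by the tool send_rows, never from a script. Its argument "commands" is a list that holds one entry, the list of rows, each a list of 6 numbers: the shift along the tool's x, y, z scaled (see below), then the turn, a rotation vector about the tool's x, y, z scaled (see below). A call has 1 to 20 rows; each row is the pose to reach, as a shift and turn from the pose commanded when the call began, along the tool's axes at that moment; what a row does not reach only later rows make up. The controller multiplies each number of a shift by 150 mm and each number of a turn by pi/2 rad. A row lasts 1/8 s, in which the tool goes at most 62.5 mm and 10.7 degrees, less where a joint would pass 70% of its speed; a pose out of reach is approached as far as the arm can. A call with a number of a shift or a turn outside -1 to 1 is refused whole. A call with a gripper value outside its range is refused whole. "hand" is the opening, from 0 (shut) to 1 (fully open), set as the call begins (left out, the last holds). The fingers move at their own pace and stop on an object; "squeeze" is the grip in N (left out, the last holds). Time passes only in rows, so rows that repeat a pose let the fingers close. It gives the time, the measured TCP pose, the force, the opening and the grip force at its end, in the units of the state.
- manip.read_state(): the state, without advancing time (a new reading comes with each control period).
- manip.capture(name): name is "side" or "top"; returns a dict with "color" (480x640x3 uint8, blue, green, red), "z_map" (480x640 float32, mm along the optical axis (not along the pixel's ray), 0 where there is no reading), "vfov" (degrees; the focal length in pixels is half the picture's height over the tangent of half this angle, whatever the lens; pixels are square), "cx", "cy" (the principal point, pixels), "camera_from_world" (4x4, takes a point from world to camera coordinates). Camera axes: x right, y up, looking along -z (the intrinsics and any distortion apply to the point x, -y, -z); pixel columns grow to the right and rows downward; lengths in mm; the calibration is good to about 2 mm. A picture is of the moment at which its call begins.
- manip.sign_off(): hands the job in; it is judged then, once.
The state is a dict: "time_s": time; "joints": joint angles; "qd": joint speeds; "tau": joint torques, N m; "tcp_pos": TCP position; "tcp_rot": TCP orientation; "ft_force": force on the tool from outside, world axes, zero at the start; "moment": the same for the moment, N m; "gripper_width": finger opening in mm; "grasp_force": force on a finger pad.
Only numpy, scipy, OpenCV 4.12 (cv2) and the standard library are available. Lean on these libraries where they do the work, as an engineer would, in place of code of your own. Each camera call takes 0.05 s, during which the arm holds its last target. There are 200 camera calls.

### The job

The squat specimen pot is boxed in by three bottles in the grey stock tray. Move all three bottles out to stand in the steel side tray, then put the pot in the middle of the round lit window of the black light plate, with the whole pot on the window, and then put every bottle back on the very spot in the stock tray where it stood at the start. Keep the bottles and the pot upright throughout.

Things in the scene. Friction and masses are not known exactly. Their poses are not given: they have to be found in the camera images.
- round_bottle: Amber glass bottle with a paper label and black cap, round, 44 mm diameter, straight sides up to 88 mm, cap 35 mm wide, 108 mm tall in all, 0.13 to 0.23 kg. Origin: centre of its underside, z up its axis. It stands on one of the three bottle spots of the stock tray; which one differs each time.
- square_bottle: White plastic bottle of square section, 40 by 40 mm (x and y along its faces), straight sides up to 88 mm, then a round grey cap 28 mm wide, 106 mm tall in all, 0.1 to 0.18 kg. Origin: centre of its underside, z up. It stands on one of the three bottle spots, faces within 0.12 rad of square to the tray.
- slim_bottle: Slim round amber glass dropper bottle with a dark rubber bulb, 32 mm diameter, straight sides up to 88 mm, bulb 18 mm wide above, 110 mm tall in all, 0.07 to 0.13 kg. Origin: centre of its underside, z up its axis. It stands on one of the three bottle spots of the stock tray.
- pot: Squat round specimen pot, clear with a white lid, straight-sided, 50 mm diameter, 40 mm tall, about 0.06 kg. Origin: centre of its underside, z up. It starts in the stock tray on the larger marked spot, with a bottle close on three sides of it (gaps of 1 to 14 mm), so that fingers and hand have no room until all three are gone.
- stock_tray: Fixed shallow grey plastic tray, 126 (x) by 176 mm (y), floor 4 mm thick, rim 12 mm high. Origin: on its underside below the pot's spot, midway in y, 40 mm from the far edge; z up, x away from the robot. White rings mark the pot's spot (0, 0) and bottle spots (-52, 0), (0, 52), (0, -52) mm; each bottle starts within 2 mm of one. A 14 mm high coverslip box lies at (-64, 64) mm.
- side_tray: Shallow steel tray, fixed and empty, 110 mm (x) by 230 mm (y), walls 3 mm thick, floor 4 mm thick, rim 12 mm high. Origin: centre of its underside, z up, x points away from the robot. It is on the robot's left or right.
- light_plate: Black light plate, fixed, 150 mm (x) by 130 mm (y), top face 20 mm above the table, with a round white window of 80 mm diameter flush in the middle of its top. Origin: centre of its underside, below the window's centre, z up. It is on the other side from the steel tray.
Not all that is in view belongs to the job. Of the things that look like the pot, take the one that is nearest to the robot's base at the start.

How it is judged:
By the outcome, as a careful person would: the job done as asked, in the order asked, and still so for the second after the job is handed in, with the robot touching nothing.
It also fails if it takes over 141 s, if anything falls off the work surface, if the arm or the gripper's body presses on something with over 40 N, if the wrist force passes 120 N, or if a joint passes its speed limit or range.

## Working session

There is one attempt and no reset: what is moved stays moved. The work goes in short steps, Python scripts to look and compute and a tool call to move; the robot and the scene stay as the last step left them, time stands still between calls to the robot, and variables do not carry over. Pictures are saved under pics/ and viewed, at most 14 in all, crops included, and the job is handed in when it is done.

Besides the shell and the picture viewer there is one more tool, called after "Emit:" by a JSON object that holds its "name" and its "arguments", one argument or row to a line. send_rows: Moves the arm, as the interface text tells. Shifts and turns lie within -1 to 1; 1 stands for 150 mm of shift or pi/2 rad of turn. Its arguments: {"type":"object","properties":{"commands":{"type":"array"},"hand":{"type":"number"},"squeeze":{"type":"number"}},"required":["commands"]}

```bash
mkdir -p pics; ls
python3 - <<'E'
from plant import manip
import cv2,numpy as np
for n in("side","top"):
    c=manip.capture(n); cv2.imwrite(f"pics/{n}0.png",c["color"]); print(n,{k:v for k,v in c.items() if k not in("color","z_map")},(c["z_map"]>0).mean())
s=manip.read_state();print(s,manip.grasp_offset)
E
```

```text
pics
side {'vfov': 44.28341525620967, 'cx': 310.4055733711345, 'cy': 242.84139194533446, 'camera_from_world': array([[-8.80455051e-01, -4.74129377e-01,  4.86449802e-04,
         5.37479164e+02],
       [ 2.82514915e-01, -5.23803780e-01,  8.03626109e-01,
        -2.15472867e+02],
       [-3.80767942e-01,  7.07694096e-01,  5.95134305e-01,
        -9.15579516e+02],
       [ 0.00000000e+00,  0.00000000e+00,  0.00000000e+00,
         1.00000000e+00]])} 0.9959928385416666
top {'vfov': 49.524553368350695, 'cx': 318.2324049238289, 'cy': 236.303029287982, 'camera_from_world': array([[ 1.47707619e-02, -9.99665002e-01,  2.12534514e-02,
        -1.14299668e+01],
       [ 9.84620288e-01,  1.82425536e-02,  1.73752979e-01,
        -6.12435143e+02],
       [-1.74082489e-01,  1.83601156e-02,  9.84559898e-01,
        -9.70642837e+02],
       [ 0.00000000e+00,  0.00000000e+00,  0.00000000e+00,
         1.00000000e+00]])} 0.995888671875
{'time_s': 0.1, 'joints': array([65.46150254, 35.28536122, -0.72283114, 81.63452106,  0.46296455,
       63.21872397, -2.31432774]), 'qd': array([ 0.10783624, -0.06668331, -0.10769154, -0.23958177,  0.09905661,
        0.09532302,  0.03243188]), 'tau': array([ 1.48878873e-03, -4.70382857e+01,  2.60571744e-01, -1.71571523e+01,
        1.01445414e-02,  5.88954776e-03,  3.04301011e-06]), 'tcp_pos': array([ 253.92540426, -597.58449086,  230.22148884]), 'tcp_rot': array([[ 9.20342399e-01,  3.91112499e-01, -9.38887779e-04],
       [ 3.91113626e-01, -9.20339828e-01,  2.17562309e-03],
       [-1.31824344e-05, -2.36952997e-03, -9.99997193e-01]]), 'ft_force': array([ 1.20660399,  0.83930081, -0.1441644 ]), 'moment': array([ 0.05795254, -0.02920181,  0.02092283]), 'grasp_force': 0.0, 'gripper_width': 85.1345264189513} -18.700000000000003
```

View pics/top0.png

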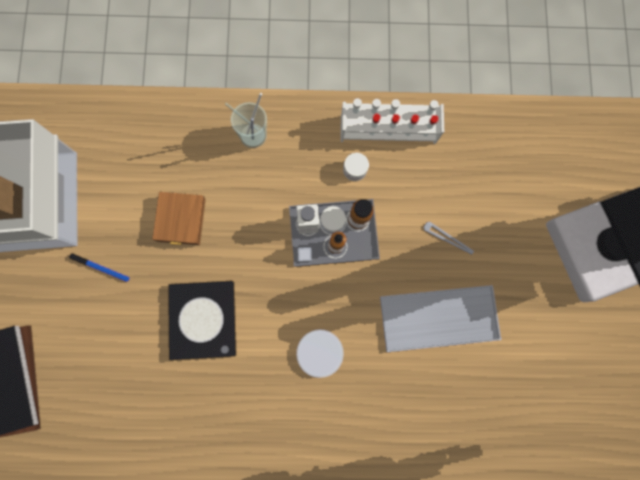

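View pics/side0.png

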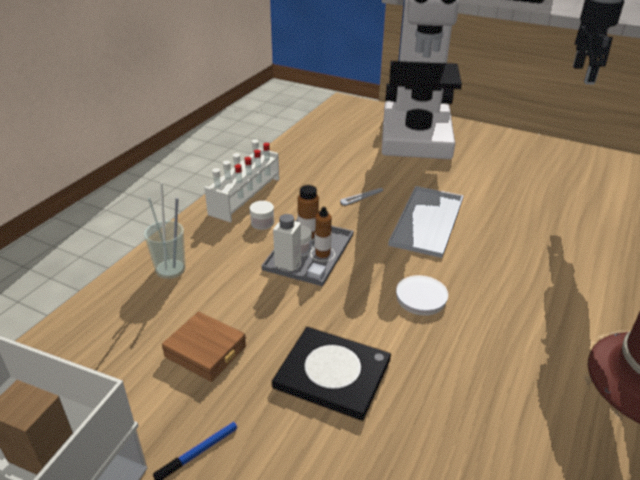

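The top view shows the stock tray at (335,232). In it are the white square bottle (308,216), the round bottle (361,212), the slim bottle (338,242) and the lidded pot (333,218). The side tray is on the right at (438,318) and the light plate window is at (201,320) on the left. Things that could pass for the pot: the pot in the tray (333,218), a decoy pot behind the tray (356,166), and a wide flat dish (320,354). The dish is too large and flat, and the decoy is farther from the base, so I choose the pot in the tray.

```bash
cat > h.py <<'E'
from plant import manip
import cv2,numpy as np
def cap(n):
    c=manip.capture(n); c["f"]=240/np.tan(np.radians(c["vfov"]/2)); return c
def plane(c,px,z):
    px=np.atleast_2d(np.float64(px)); M=c["camera_from_world"]; R,t=M[:3,:3],M[:3,3]
    d=np.c_[(px[:,0]-c["cx"])/c["f"],-(px[:,1]-c["cy"])/c["f"],-np.ones(len(px))]@R
    o=-R.T@t; return (o+d*((z-o[2])/d[:,2])[:,None])[:,:2]
def cloud(c):
    v,u=np.mgrid[:480,:640]; Z=c["z_map"]; M=c["camera_from_world"]
    P=np.dstack([(u-c["cx"])/c["f"]*Z,-(v-c["cy"])/c["f"]*Z,-Z])
    return (P-M[:3,3])@M[:3,:3]
E
python3 - <<'E'
from h import *
c=cap("top");W=cloud(c);I=c["color"]
z=W[...,2]
def blob(lo,hi,x0,x1,y0,y1):
    m=np.zeros(z.shape,np.uint8);m[y0:y1,x0:x1]=((z>lo)&(z<hi))[y0:y1,x0:x1]
    n,l,s,ce=cv2.connectedComponentsWithStats(m)
    for i in range(1,n):
        if s[i,4]>15:
            k=l==i;print((lo,hi),s[i,4],ce[i].round(1),np.median(W[k],0).round(1),W[k].min(0).round(0),W[k].max(0).round(0),cv2.minAreaRect(W[k][:,:2].astype(np.float32)))
print("table",np.median(z[380:,300:400]))
blob(95,125,285,385,190,270)   # caps
blob(34,60,285,385,140,270)    # pot lids
blob(6,30,285,385,190,275)
blob(12,30,150,250,270,370)
blob(2,20,375,505,280,355)
# side, window
w=((I.min(2)>150)).astype(np.uint8);w[:,:172]=0;w[:,232:]=0;w[:285]=0;w[356:]=0
k=max(cv2.findContours(w,0,2)[0],key=cv2.contourArea);e=cv2.fitEllipse(k);print("win",e,plane(c,e[0],20))
g=cv2.resize(I[185:280,275:395],None,fx=6,fy=6,interpolation=cv2.INTER_CUBIC)
cv2.imwrite("pics/crop1.png",g)
s=cap("side")["color"][170:300,240:380];cv2.imwrite("pics/crop2.png",cv2.resize(s,None,fx=4,fy=4,interpolation=2))
E
```

```text
table -1.5686210598111319
(95, 125) 296 [362.9 208.2] [658.  -83.5 110.1] [ 640. -100.   95.] [676. -66. 115.] ((658.5047607421875, -83.84208679199219), (34.12076187133789, 35.975093841552734), 76.31475830078125)
(95, 125) 180 [307.6 213.4] [645.8  19.9 108. ] [634.   8.  96.] [661.  33. 114.] ((647.1842651367188, 20.54650115966797), (27.069622039794922, 24.521488189697266), 1.6091766357421875)
(95, 125) 78 [338.1 238.4] [599.9 -37.2 102.8] [591. -47.  95.] [609. -27. 114.] ((601.0402221679688, -37.58710479736328), (18.01480484008789, 17.409103393554688), 55.5256233215332)
(34, 60) 447 [356.3 164.4] [766.6 -76.9  38.7] [ 741. -102.   34.] [791. -54.  46.] ((766.574951171875, -77.71134185791016), (48.889610290527344, 48.842220306396484), 68.59125518798828)
(34, 60) 482 [333.1 218.5] [651.4 -30.6  42.3] [627. -55.  34.] [676.  -6.  47.] ((651.341064453125, -30.563018798828125), (48.11520004272461, 48.27069091796875), 1.6071759462356567)
(34, 60) 65 [356.5 222.4] [641.1 -75.5  46.6] [ 637. -102.   34.] [663. -62.  60.] ((646.78076171875, -79.16139221191406), (43.05558776855469, 17.66173
[... 1854 characters left out ...]
90332031)
(6, 30) 167 [304.5 254.3] [581.9  24.6  16.4] [568.  12.   6.] [595.  43.  20.] ((582.0176391601562, 27.333776473999023), (26.561738967895508, 29.994464874267578), 3.5297205448150635)
(12, 30) 5052 [201.4 320.2] [446.4 226.   18.8] [369. 157.  12.] [525. 297.  25.] ((447.7646179199219, 226.74462890625), (150.0574188232422, 130.82887268066406), 4.3594970703125)
(2, 20) 3908 [439.6 318.5] [ 457.1 -248.7    3.7] [ 390. -370.    2.] [ 524. -130.   18.] ((457.39996337890625, -249.7139892578125), (115.61639404296875, 233.1780548095703), 6.867792129516602)
win ((200.66444396972656, 319.5191650390625), (42.00590515136719, 43.75835418701172), 37.16646194458008) [[447.80924045 227.23371402]]
```

View pics/crop1.png

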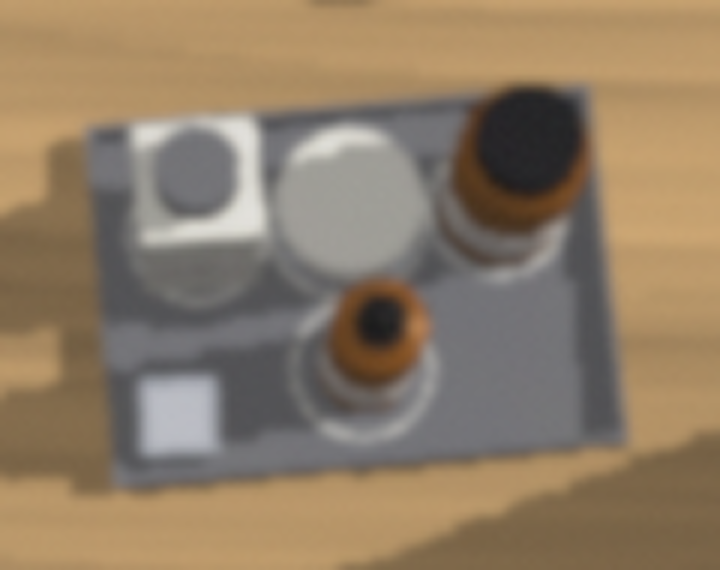

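The crop shows the pot's white lid in the tray at about crop (350,215), boxed in by the square bottle (200,170), round bottle (530,140) and slim bottle (380,320). That confirms the choice. Next is one cross-check from the side camera, and then I start moving.

Run:
```python
from h import *
c=cap("side");W=cloud(c);z=W[...,2]
print("table",np.median(z[300:330,150:170]))
for n,(x,y),lo,hi in[("round",(658,-83),96,116),("square",(647,20),96,116),("slim",(601,-37),96,118),("pot",(651,-31),36,48)]:
    m=(np.hypot(W[...,0]-x,W[...,1]-y)<28)&(z>lo)&(z<hi)
    print(n,m.sum(),cv2.minEnclosingCircle(W[m][:,:2].astype(np.float32)),np.percentile(W[m],95,axis=0)[2])
m=((z>12)&(z<30)&(abs(W[...,0]-447)<100)&(abs(W[...,1]-226)<90));print("plate",cv2.minAreaRect(W[m][:,:2].astype(np.float32)))
w=(c["color"].min(2)>150).astype(np.uint8);w[:340]=0;w[392:]=0;w[:,:300]=0;w[:,365:]=0
k=max(cv2.findContours(w,0,2)[0],key=cv2.contourArea);print("win",plane(c,cv2.fitEllipse(k)[0],20))
# moves to 230 above slim in current tool axes
s=manip.read_state();R=s["tcp_rot"];d=np.array([599,-37.,200])-s["tcp_pos"];print(R.T@d/150)
```

```text
table 1.7426709988362434
round 278 ((660.1807861328125, -82.27980041503906), 22.81574249267578) 115.16694657531289
square 200 ((648.421142578125, 21.12504005432129), 16.457229614257812) 112.98278794657683
slim 112 ((602.3116455078125, -34.705467224121094), 13.127175331115723) 114.45039957484474
pot 148 ((647.6026611328125, -32.028629302978516), 25.961185455322266) 47.25113555396825
plate ((449.3931884765625, 227.52459716796875), (150.0935516357422, 134.38682556152344), 4.194751262664795)
win [[449.64206786 226.65386754]]
[ 3.57891325 -2.54170655  0.20811924]
```

Emit:
{"name": "send_rows", "arguments": {
  "commands": [
    [[0.2, -0.14, 0, 0, 0, 0.06], [0.5, -0.36, 0, 0, 0, 0.12], [0.75, -0.53, 0, 0, 0, 0.189], [0.98, -0.7, 0, 0, 0, 0.189], [0.98, -0.7, 0, 0, 0, 0.189]]
  ],
  "hand": 1,
  "squeeze": 40
}}

```text
time_s: 0.88
tcp_pos: [351.9, -439.8, 231.4]
tcp_rot: [[0.994, 0.113, 0.002], [0.113, -0.994, 0.003], [0.002, -0.003, -1.0]]
ft_force: [-0.4, -1.0, -0.2]
gripper_width: 85.6
grasp_force: 0.0
```

```bash
cat > g.py <<'E'
import sys
from h import *
s=manip.read_state();R=s["tcp_rot"];p=s["tcp_pos"];t=np.array([float(v) for v in sys.argv[1:4]])
print("yaw",np.degrees(np.arctan2(R[1,0],R[0,0])).round(2),"z",R[:,2].round(4),p.round(1),"units",(R.T@(t-p)/150).round(3),"w",s["gripper_width"].round(1),s["ft_force"].round(1),s["time_s"],"j",s["joints"].round(0))
E
python3 g.py 600.7 -36.5 190
```

```text
Traceback (most recent call last):
  File "g.py", line 4, in <module>
    print("yaw",np.degrees(np.arctan2(R[1,0],R[0,0])).round(2),"z",R[:,2].round(4),p.round(1),"units",(R.T@(t-p)/150).round(3),"w",s["gripper_width"].round(1),s["ft_force"].round(1),s["time_s"],"j",s["joints"].round(0))
                                                                                                                                   ^^^^^^^^^^^^^^^^^^^^^^^^
AttributeError: 'float' object has no attribute 'round'
```

Emit:
{"name": "send_rows", "arguments": {
  "commands": [
    [[0.22, -0.28, 0, 0, 0, 0], [0.44, -0.56, 0, 0, 0, 0], [0.8, -1, 0, 0, 0, 0], [0.8, -1, 0, 0, 0, 0]]
  ]
}}

```text
time_s: 1.38
tcp_pos: [454.4, -278.8, 231.4]
tcp_rot: [[0.994, 0.11, 0.001], [0.11, -0.994, 0.002], [0.002, -0.002, -1.0]]
ft_force: [0.0, -0.1, -0.6]
gripper_width: 85.5
grasp_force: 0.0
```

Emit:
{"name": "send_rows", "arguments": {
  "commands": [
    [[0.22, -0.28, 0, 0, 0, 0], [0.44, -0.56, 0, 0, 0, 0], [0.8, -1, 0, 0, 0, 0], [0.8, -1, 0, 0, 0, 0], [0.8, -1, 0, 0, 0, 0]]
  ]
}}

```text
time_s: 2.0
tcp_pos: [556.5, -119.2, 231.0]
tcp_rot: [[0.994, 0.108, 0.0], [0.108, -0.994, 0.0], [0.0, -0.0, -1.0]]
ft_force: [-0.6, -2.2, -0.2]
gripper_width: 85.7
grasp_force: 0.0
```

```bash
sed -i 's/s\["gripper_width"\].round(1)/round(s["gripper_width"],1)/' g.py; python3 g.py 600.7 -36.5 52
```

```text
yaw 6.21 z [ 1.e-04  5.e-04 -1.e+00] [ 556.5 -119.2  231. ] units [ 0.352 -0.516  1.194] w 85.7 [-0.6 -2.2 -0.2] 2.0 j [ 10.  28.   0.  95.  -0.  57. -74.]
```

Emit:
{"name": "send_rows", "arguments": {
  "commands": [
    [[0.15, -0.2, 0, 0, 0, 0], [0.35, -0.5, 0, 0, 0, 0], [0.352, -0.516, 0.1, 0, 0, 0], [0.352, -0.516, 0.3, 0, 0, 0], [0.352, -0.516, 0.5, 0, 0, 0], [0.352, -0.516, 0.65, 0, 0, 0], [0.352, -0.516, 0.7, 0, 0, 0], [0.352, -0.516, 0.7, 0, 0, 0], [0.352, -0.516, 0.7, 0, 0, 0]]
  ]
}}

```text
time_s: 3.12
tcp_pos: [600.7, -38.9, 127.5]
tcp_rot: [[0.995, 0.104, 0.002], [0.104, -0.995, -0.0], [0.002, 0.001, -1.0]]
ft_force: [0.6, -0.1, -0.4]
gripper_width: 85.6
grasp_force: 0.0
```

```bash
python3 g.py 600.7 -36.5 52
python3 - <<'E'
from h import *
a=cap("side")["color"][130:300,240:400];b=cap("top")["color"][160:290,270:410]
f=lambda i:cv2.resize(i,(390,390),interpolation=2)
cv2.imwrite("pics/a1.png",np.hstack([f(a),f(b)]))
E
```

```text
yaw 5.96 z [ 2.2e-03 -5.0e-04 -1.0e+00] [600.7 -38.9 127.5] units [ 0.    -0.017  0.503] w 85.6 [ 0.6 -0.1 -0.4] 3.125 j [  2.  37.  -0.  97.   0.  46. -83.]
```

View pics/a1.png

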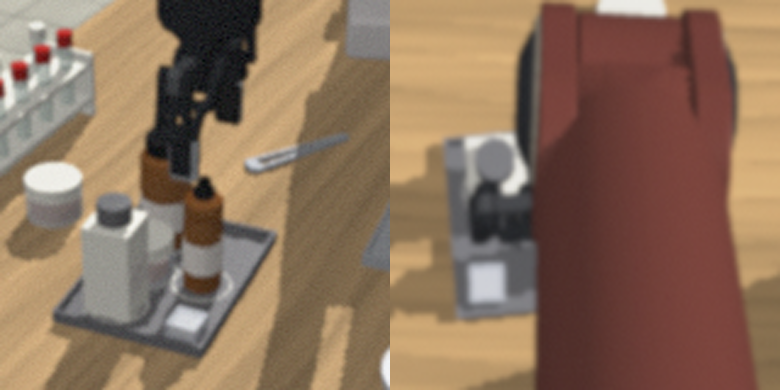

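The side view on the left shows the open fingers straddling the slim bottle's bulb at crop (205,183), as predicted. I'm descending.

Emit:
{"name": "send_rows", "arguments": {
  "commands": [
    [[0, -0.017, 0.1, 0, 0, 0], [0, -0.017, 0.25, 0, 0, 0], [0, -0.017, 0.38, 0, 0, 0], [0, -0.017, 0.47, 0, 0, 0], [0, -0.017, 0.503, 0, 0, 0], [0, -0.017, 0.503, 0, 0, 0], [0, -0.017, 0.503, 0, 0, 0], [0, -0.017, 0.503, 0, 0, 0]]
  ]
}}

```text
time_s: 4.22
tcp_pos: [600.3, -35.6, 51.6]
tcp_rot: [[0.995, 0.105, 0.001], [0.105, -0.995, 0.0], [0.001, 0.0, -1.0]]
ft_force: [0.7, -0.7, 0.8]
gripper_width: 85.6
grasp_force: 0.0
```

Emit:
{"name": "send_rows", "arguments": {
  "commands": [
    [[0, 0, 0, 0, 0, 0], [0, 0, 0, 0, 0, 0], [0, 0, 0, 0, 0, 0], [0, 0, 0, 0, 0, 0], [0, 0, 0, 0, 0, 0], [0, 0, 0, 0, 0, 0]]
  ],
  "hand": 0
}}

```text
time_s: 4.97
tcp_pos: [599.8, -35.6, 50.9]
tcp_rot: [[0.995, 0.105, 0.0], [0.105, -0.995, -0.0], [0.0, 0.0, -1.0]]
ft_force: [0.2, 0.2, 0.5]
gripper_width: 30.9
grasp_force: 39.7
```

```bash
python3 g.py 465 -315 52
python3 - <<'E'
from h import *
a=cap("side")["color"][130:300,240:400]
cv2.imwrite("pics/a2.png",cv2.resize(a,None,fx=3,fy=3,interpolation=2))
E
```

```text
yaw 6.01 z [ 1.e-04 -1.e-04 -1.e+00] [599.8 -35.6  50.9] units [-1.089  1.758 -0.007] w 30.9 [0.2 0.2 0.5] 4.975 j [  1.  43.  -0. 100.   0.  37. -83.]
```

View pics/a2.png

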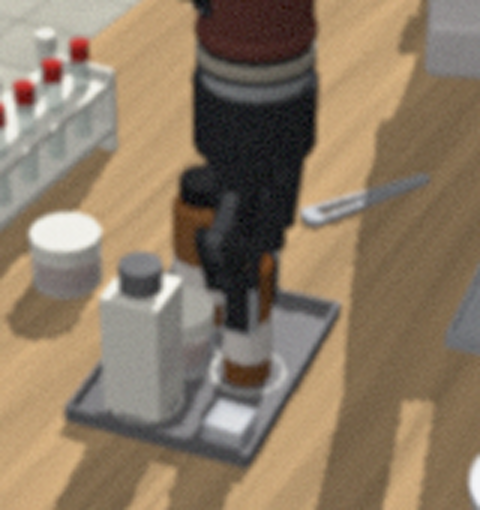

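The slim bottle is gripped. In the picture the fingers are on it at (240,310) and the hand is clear of the other bottles. I lift it and carry it to the far end of the side tray.

Emit:
{"name": "send_rows", "arguments": {
  "commands": [
    [[0, 0, -0.1, 0, 0, 0], [0, 0, -0.25, 0, 0, 0], [0, 0, -0.4, 0, 0, 0], [-0.08, 0.13, -0.45, 0, 0, 0], [-0.2, 0.33, -0.45, 0, 0, 0], [-0.34, 0.54, -0.45, 0, 0, 0], [-0.46, 0.75, -0.45, 0, 0, 0], [-0.54, 0.87, -0.45, 0, 0, 0]]
  ]
}}

```text
time_s: 6.02
tcp_pos: [529.9, -178.2, 118.2]
tcp_rot: [[0.995, 0.1, -0.003], [0.1, -0.995, -0.002], [-0.003, 0.002, -1.0]]
ft_force: [-0.1, -0.5, -0.9]
gripper_width: 31.1
grasp_force: 39.7
```

Emit:
{"name": "send_rows", "arguments": {
  "commands": [
    [[-0.12, 0.2, 0, 0, 0, 0], [-0.26, 0.42, 0, 0, 0, 0], [-0.4, 0.64, 0, 0, 0, 0], [-0.5, 0.8, 0, 0, 0, 0], [-0.55, 0.88, 0, 0, 0, 0], [-0.55, 0.88, 0, 0, 0, 0], [-0.55, 0.88, 0, 0, 0, 0]]
  ]
}}

```text
time_s: 6.9
tcp_pos: [465.4, -312.1, 118.3]
tcp_rot: [[0.994, 0.107, 0.0], [0.107, -0.994, 0.002], [0.001, -0.001, -1.0]]
ft_force: [0.5, -0.1, -1.4]
gripper_width: 31.3
grasp_force: 39.7
```

```bash
python3 g.py 465 -315 53
python3 - <<'E'
from h import *
a=cap("side")["color"][100:320,330:560]
cv2.imwrite("pics/a3.png",cv2.resize(a,None,fx=2.5,fy=2.5,interpolation=2))
E
```

```text
yaw 6.13 z [ 4.0e-04  1.5e-03 -1.0e+00] [ 465.4 -312.1  118.3] units [-0.005  0.02   0.435] w 31.3 [ 0.5 -0.1 -1.4] 6.9 j [ 33.  35.  -2. 104.   2.  41. -54.]
```

View pics/a3.png

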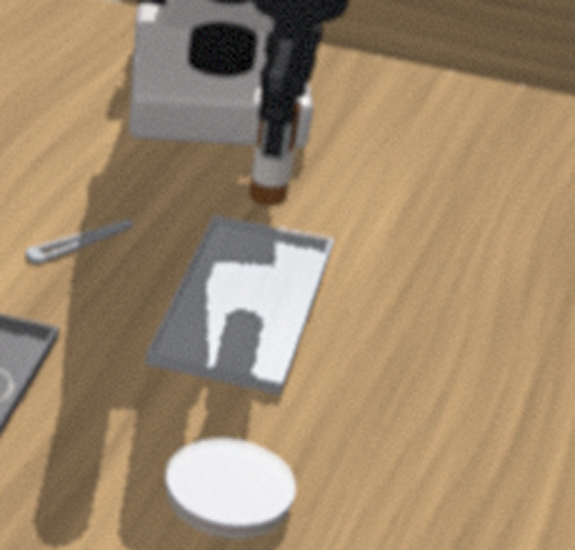

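The slim bottle hangs upright over the side tray at (268,160) in the crop. I lower it and release it.

Emit:
{"name": "send_rows", "arguments": {
  "commands": [
    [[0, 0.01, 0.1, 0, 0, 0], [0, 0.02, 0.22, 0, 0, 0], [0, 0.02, 0.32, 0, 0, 0], [0, 0.02, 0.38, 0, 0, 0], [0, 0.02, 0.42, 0, 0, 0], [0, 0.02, 0.44, 0, 0, 0], [0, 0.02, 0.44, 0, 0, 0], [0, 0.02, 0.44, 0, 0, 0]]
  ]
}}

```text
time_s: 7.95
tcp_pos: [465.3, -316.9, 52.8]
tcp_rot: [[0.995, 0.105, 0.001], [0.105, -0.995, -0.0], [0.001, 0.001, -1.0]]
ft_force: [-0.2, 0.4, -1.2]
gripper_width: 30.9
grasp_force: 39.7
```

Emit:
{"name": "send_rows", "arguments": {
  "commands": [
    [[0, 0, 0, 0, 0, 0], [0, 0, 0, 0, 0, 0], [0, 0, 0, 0, 0, 0], [0, 0, 0, 0, 0, 0], [0, 0, -0.05, 0, 0, 0], [0, 0, -0.2, 0, 0, 0], [0, 0, -0.4, 0, 0, 0], [0, 0, -0.6, 0, 0, 0], [0, 0, -0.7, 0, 0, 0], [0, 0, -0.7, 0, 0, 0]]
  ],
  "hand": 1
}}

```text
time_s: 9.2
tcp_pos: [465.5, -317.0, 158.4]
tcp_rot: [[0.995, 0.105, 0.002], [0.105, -0.995, -0.001], [0.002, 0.001, -1.0]]
ft_force: [-0.4, -0.3, -0.5]
gripper_width: 85.3
grasp_force: 0.0
```

```bash
python3 g.py 658.2 -83 160
```

```text
yaw 6.01 z [ 0.002  -0.0012 -1.    ] [ 465.5 -317.   158.4] units [ 1.441 -1.417 -0.01 ] w 85.3 [-0.4 -0.3 -0.5] 9.2 j [ 34.  32.  -2. 101.   2.  46. -54.]
```

Emit:
{"name": "send_rows", "arguments": {
  "commands": [
    [[0.2, -0.2, 0, 0, 0, 0], [0.45, -0.45, 0, 0, 0, 0], [0.7, -0.7, 0, 0, 0, 0], [0.7, -0.7, 0, 0, 0, 0]]
  ]
}}

```text
time_s: 9.7
tcp_pos: [561.1, -194.1, 155.6]
tcp_rot: [[0.993, 0.115, -0.0], [0.115, -0.993, 0.005], [0.0, -0.005, -1.0]]
ft_force: [0.0, -0.5, -0.6]
gripper_width: 85.4
grasp_force: 0.0
```

Emit:
{"name": "send_rows", "arguments": {
  "commands": [
    [[0.25, -0.25, 0, 0, 0, 0], [0.5, -0.5, 0, 0, 0, 0], [0.7, -0.7, 0, 0, 0, 0], [0.741, -0.717, 0, 0, 0, 0], [0.741, -0.717, 0, 0, 0, 0], [0.741, -0.717, 0.1, 0, 0, 0], [0.741, -0.717, 0.2, 0, 0, 0], [0.741, -0.717, 0.2, 0, 0, 0], [0.741, -0.717, 0.2, 0, 0, 0]]
  ]
}}

```text
time_s: 10.82
tcp_pos: [657.7, -83.0, 127.3]
tcp_rot: [[0.995, 0.104, -0.0], [0.104, -0.995, 0.0], [-0.0, -0.0, -1.0]]
ft_force: [0.1, -0.1, 0.2]
gripper_width: 85.5
grasp_force: 0.0
```

```bash
python3 g.py 658.2 -83 51
```

```text
yaw 5.99 z [-1.e-04  1.e-04 -1.e+00] [657.7 -83.  127.3] units [0.004 0.    0.509] w 85.5 [ 0.1 -0.1  0.2] 10.825 j [  6.  42.  -1.  86.   1.  52. -80.]
```

Emit:
{"name": "send_rows", "arguments": {
  "commands": [
    [[0, 0, 0.1, 0, 0, 0], [0, 0, 0.25, 0, 0, 0], [0, 0, 0.38, 0, 0, 0], [0, 0, 0.47, 0, 0, 0], [0, 0, 0.5, 0, 0, 0], [0, 0, 0.5, 0, 0, 0], [0, 0, 0.5, 0, 0, 0], [0, 0, 0.5, 0, 0, 0]]
  ]
}}

```text
time_s: 11.82
tcp_pos: [658.2, -82.8, 53.2]
tcp_rot: [[0.995, 0.105, 0.001], [0.105, -0.995, -0.0], [0.001, 0.0, -1.0]]
ft_force: [-0.8, -0.4, -0.4]
gripper_width: 85.3
grasp_force: 0.0
```

Emit:
{"name": "send_rows", "arguments": {
  "commands": [
    [[0, 0, 0, 0, 0, 0], [0, 0, 0, 0, 0, 0], [0, 0, 0, 0, 0, 0], [0, 0, 0, 0, 0, 0], [0, 0, 0, 0, 0, 0], [0, 0, 0, 0, 0, 0]]
  ],
  "hand": 0
}}

```text
time_s: 12.58
tcp_pos: [657.9, -82.9, 52.7]
tcp_rot: [[0.995, 0.105, 0.001], [0.105, -0.995, -0.0], [0.001, 0.0, -1.0]]
ft_force: [0.0, -0.3, 2.5]
gripper_width: 42.8
grasp_force: 41.4
```

```bash
python3 g.py 458 -248 52
python3 - <<'E'
from h import *
a=cap("side")["color"][130:300,240:400]
cv2.imwrite("pics/a4.png",cv2.resize(a,None,fx=3,fy=3,interpolation=2))
E
```

```text
yaw 6.0 z [ 5.e-04 -2.e-04 -1.e+00] [657.9 -82.9  52.7] units [-1.441  0.955  0.004] w 42.8 [ 0.  -0.3  2.5] 12.575 j [  6.  47.  -1.  89.   1.  44. -80.]
```

View pics/a4.png

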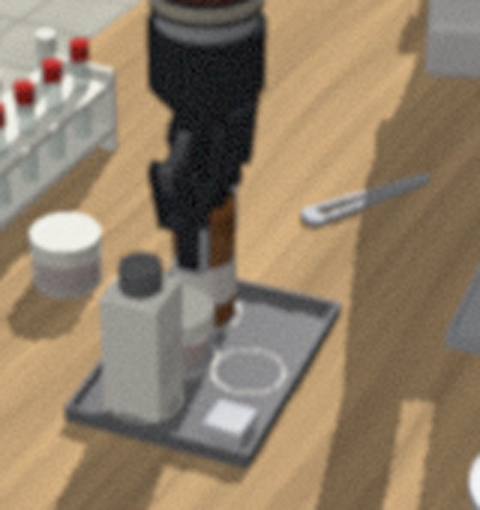

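The round bottle is gripped at (210,240) in the crop, and the pot and square bottle are undisturbed. I place it in the middle of the side tray, staggered to leave room for the fingers.

Emit:
{"name": "send_rows", "arguments": {
  "commands": [
    [[0, 0, -0.1, 0, 0, 0], [0, 0, -0.25, 0, 0, 0], [0, 0, -0.4, 0, 0, 0], [-0.1, 0.06, -0.45, 0, 0, 0], [-0.28, 0.15, -0.45, 0, 0, 0], [-0.46, 0.26, -0.45, 0, 0, 0], [-0.64, 0.36, -0.45, 0, 0, 0], [-0.79, 0.44, -0.45, 0, 0, 0]]
  ]
}}

```text
time_s: 13.62
tcp_pos: [543.6, -162.5, 119.4]
tcp_rot: [[0.995, 0.103, -0.003], [0.103, -0.995, -0.0], [-0.003, 0.0, -1.0]]
ft_force: [0.9, -1.4, -0.4]
gripper_width: 43.1
grasp_force: 41.3
```

Emit:
{"name": "send_rows", "arguments": {
  "commands": [
    [[-0.18, 0.1, 0, 0, 0, 0], [-0.38, 0.22, 0, 0, 0, 0], [-0.58, 0.33, 0, 0, 0, 0], [-0.72, 0.41, 0, 0, 0, 0], [-0.785, 0.447, 0, 0, 0, 0], [-0.785, 0.447, 0, 0, 0, 0], [-0.785, 0.447, 0.1, 0, 0, 0], [-0.785, 0.447, 0.2, 0, 0, 0], [-0.785, 0.447, 0.3, 0, 0, 0], [-0.785, 0.447, 0.36, 0, 0, 0], [-0.785, 0.447, 0.36, 0, 0, 0], [-0.785, 0.447, 0.36, 0, 0, 0]]
  ]
}}

```text
time_s: 15.12
tcp_pos: [437.0, -239.9, 66.1]
tcp_rot: [[0.995, 0.105, 0.001], [0.105, -0.995, -0.0], [0.001, 0.0, -1.0]]
ft_force: [0.0, -0.2, -1.7]
gripper_width: 43.1
grasp_force: 41.2
```

```bash
python3 g.py 437 -240 53.5; python3 g.py 646.9 20.8 170
```

```text
yaw 6.01 z [ 6.e-04 -3.e-04 -1.e+00] [ 437.  -239.9   66.1] units [-0.     0.001  0.084] w 43.1 [ 0.  -0.2 -1.7] 15.125 j [ 28.  36.  -3. 116.   3.  28. -61.]
yaw 6.01 z [ 6.e-04 -3.e-04 -1.e+00] [ 437.  -239.9   66.1] units [ 1.574 -1.582 -0.692] w 43.1 [ 0.  -0.2 -1.7] 15.125 j [ 28.  36.  -3. 116.   3.  28. -61.]
```

Emit:
{"name": "send_rows", "arguments": {
  "commands": [
    [[0, 0, 0.03, 0, 0, 0], [0, 0, 0.06, 0, 0, 0], [0, 0, 0.085, 0, 0, 0], [0, 0, 0.087, 0, 0, 0], [0, 0, 0.087, 0, 0, 0], [0, 0, 0.087, 0, 0, 0]]
  ]
}}

```text
time_s: 15.88
tcp_pos: [436.7, -239.7, 52.8]
tcp_rot: [[0.994, 0.105, 0.0], [0.105, -0.994, 0.0], [0.0, -0.0, -1.0]]
ft_force: [0.3, 0.4, -1.6]
gripper_width: 43.0
grasp_force: 41.2
```

Emit:
{"name": "send_rows", "arguments": {
  "commands": [
    [[0, 0, 0, 0, 0, 0], [0, 0, 0, 0, 0, 0], [0, 0, 0, 0, 0, 0], [0, 0, 0, 0, 0, 0], [0, 0, -0.05, 0, 0, 0], [0, 0, -0.2, 0, 0, 0], [0, 0, -0.4, 0, 0, 0], [0, 0, -0.6, 0, 0, 0], [0, 0, -0.75, 0, 0, 0], [0.15, -0.15, -0.75, 0, 0, 0], [0.4, -0.4, -0.75, 0, 0, 0], [0.65, -0.65, -0.75, 0, 0, 0], [0.8, -0.8, -0.75, 0, 0, 0], [0.8, -0.8, -0.75, 0, 0, 0]]
  ],
  "hand": 0.75
}}

```text
time_s: 17.62
tcp_pos: [545.0, -104.3, 165.7]
tcp_rot: [[0.994, 0.111, 0.002], [0.111, -0.994, 0.002], [0.002, -0.002, -1.0]]
ft_force: [-0.2, -0.5, 0.3]
gripper_width: 64.4
grasp_force: 0.0
```

Emit:
{"name": "send_rows", "arguments": {
  "commands": [
    [[0.2, -0.2, 0, 0, 0, 0], [0.45, -0.45, 0, 0, 0, 0], [0.7, -0.7, 0, 0, 0, 0], [0.774, -0.782, 0, 0, 0, 0], [0.774, -0.782, 0, 0, 0, 0], [0.774, -0.782, 0.1, 0, 0, 0], [0.774, -0.782, 0.2, 0, 0, 0], [0.774, -0.782, 0.25, 0, 0, 0], [0.774, -0.782, 0.25, 0, 0, 0], [0.774, -0.782, 0.25, 0, 0, 0]]
  ],
  "hand": 1
}}

```text
time_s: 18.88
tcp_pos: [646.9, 20.9, 128.1]
tcp_rot: [[0.995, 0.105, 0.001], [0.105, -0.995, 0.0], [0.001, -0.0, -1.0]]
ft_force: [-0.2, 0.9, -0.1]
gripper_width: 85.5
grasp_force: 0.0
```

```bash
python3 g.py 646.9 20.8 53
```

```text
yaw 6.01 z [ 7.e-04  1.e-04 -1.e+00] [646.9  20.9 128.1] units [-0.001  0.001  0.501] w 85.5 [-0.2  0.9 -0.1] 18.875 j [ -2.  41.  -3.  89.   2.  50. -90.]
```

Emit:
{"name": "send_rows", "arguments": {
  "commands": [
    [[0, 0, 0.1, 0, 0, 0], [0, 0, 0.25, 0, 0, 0], [0, 0, 0.38, 0, 0, 0], [0, 0, 0.47, 0, 0, 0], [0, 0, 0.502, 0, 0, 0], [0, 0, 0.502, 0, 0, 0], [0, 0, 0.502, 0, 0, 0], [0, 0, 0.502, 0, 0, 0]]
  ]
}}

```text
time_s: 19.88
tcp_pos: [647.2, 21.0, 53.3]
tcp_rot: [[0.994, 0.105, 0.002], [0.105, -0.994, 0.0], [0.002, 0.0, -1.0]]
ft_force: [0.1, 0.0, -0.4]
gripper_width: 85.5
grasp_force: 0.0
```

Emit:
{"name": "send_rows", "arguments": {
  "commands": [
    [[0, 0, 0, 0, 0, 0], [0, 0, 0, 0, 0, 0], [0, 0, 0, 0, 0, 0], [0, 0, 0, 0, 0, 0], [0, 0, 0, 0, 0, 0], [0, 0, 0, 0, 0, 0]]
  ],
  "hand": 0
}}

```text
time_s: 20.62
tcp_pos: [646.7, 20.9, 52.7]
tcp_rot: [[0.994, 0.105, 0.0], [0.105, -0.994, -0.0], [0.0, 0.0, -1.0]]
ft_force: [-0.5, -1.0, 1.4]
gripper_width: 39.4
grasp_force: 44.0
```

```bash
python3 g.py 462 -167 53
```

```text
yaw 6.01 z [ 2.e-04 -0.e+00 -1.e+00] [646.7  20.9  52.7] units [-1.356  1.117 -0.002] w 39.4 [-0.5 -1.   1.4] 20.625 j [ -2.  46.  -2.  92.   3.  42. -90.]
```

Emit:
{"name": "send_rows", "arguments": {
  "commands": [
    [[0, 0, -0.1, 0, 0, 0], [0, 0, -0.25, 0, 0, 0], [0, 0, -0.4, 0, 0, 0], [-0.08, 0.07, -0.45, 0, 0, 0], [-0.24, 0.2, -0.45, 0, 0, 0], [-0.4, 0.33, -0.45, 0, 0, 0], [-0.56, 0.46, -0.45, 0, 0, 0], [-0.68, 0.56, -0.45, 0, 0, 0]]
  ]
}}

```text
time_s: 21.62
tcp_pos: [551.2, -75.6, 119.6]
tcp_rot: [[0.995, 0.103, -0.003], [0.103, -0.995, -0.001], [-0.003, 0.001, -1.0]]
ft_force: [0.1, -0.1, -1.7]
gripper_width: 39.6
grasp_force: 43.7
```

Emit:
{"name": "send_rows", "arguments": {
  "commands": [
    [[-0.16, 0.13, 0, 0, 0, 0], [-0.33, 0.27, 0, 0, 0, 0], [-0.5, 0.41, 0, 0, 0, 0], [-0.62, 0.51, 0, 0, 0, 0], [-0.676, 0.557, 0, 0, 0, 0], [-0.676, 0.557, 0, 0, 0, 0], [-0.676, 0.557, 0.1, 0, 0, 0], [-0.676, 0.557, 0.2, 0, 0, 0], [-0.676, 0.557, 0.3, 0, 0, 0], [-0.676, 0.557, 0.38, 0, 0, 0], [-0.676, 0.557, 0.43, 0, 0, 0], [-0.676, 0.557, 0.447, 0, 0, 0], [-0.676, 0.557, 0.447, 0, 0, 0], [-0.676, 0.557, 0.447, 0, 0, 0]]
  ]
}}

```text
time_s: 23.38
tcp_pos: [462.3, -167.1, 53.3]
tcp_rot: [[0.995, 0.105, 0.001], [0.105, -0.995, -0.0], [0.001, 0.0, -1.0]]
ft_force: [0.1, -0.4, -1.4]
gripper_width: 39.6
grasp_force: 43.6
```

```bash
python3 g.py 652 -31 170
python3 - <<'E'
from h import *
a=cap("side")["color"][90:320,240:520]
cv2.imwrite("pics/a5.png",cv2.resize(a,None,fx=2.5,fy=2.5,interpolation=2))
E
```

```text
yaw 6.01 z [ 1.e-03 -3.e-04 -1.e+00] [ 462.3 -167.1   53.3] units [ 1.354 -0.77  -0.777] w 39.6 [ 0.1 -0.4 -1.4] 23.375 j [ 20.  37.  -3. 118.   5.  26. -71.]
```

View pics/a5.png

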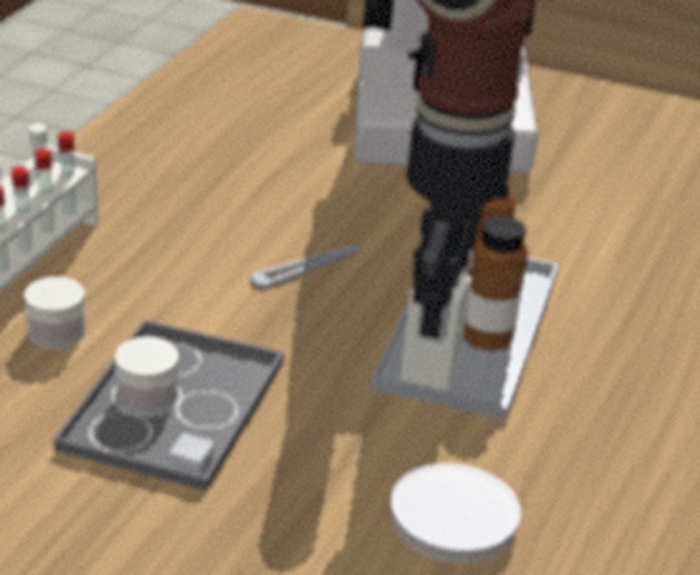

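The square bottle stands in the side tray at crop (430,330), with the round bottle (495,290) and slim bottle behind it, all upright. The pot at (147,375) is now free. I release the square bottle, lift, and re-measure the pot and rings before going in.

Emit:
{"name": "send_rows", "arguments": {
  "commands": [
    [[0, 0, 0, 0, 0, 0], [0, 0, 0, 0, 0, 0], [0, 0, 0, 0, 0, 0], [0, 0, 0, 0, 0, 0], [0, 0, -0.05, 0, 0, 0], [0, 0, -0.2, 0, 0, 0], [0, 0, -0.4, 0, 0, 0], [0, 0, -0.6, 0, 0, 0], [0, 0, -0.75, 0, 0, 0], [0, 0, -0.75, 0, 0, 0]]
  ],
  "hand": 0.75
}}

```text
time_s: 24.68
tcp_pos: [463.1, -167.3, 167.4]
tcp_rot: [[0.994, 0.105, 0.004], [0.105, -0.995, -0.001], [0.004, 0.002, -1.0]]
ft_force: [0.6, -0.6, -0.7]
gripper_width: 64.3
grasp_force: 0.0
```

```bash
python3 - <<'E'
from h import *
for n in("top","side"):
    c=cap(n);W=cloud(c);z=W[...,2]
    cv2.imwrite(f"pics/r_{n}.png",c["color"])
    # pot lid by colour/depth
    m=((np.hypot(W[...,0]-651,W[...,1]+31)<35)&(z>36)&(z<48)).astype(np.uint8)
    k=max(cv2.findContours(m,0,1)[0],key=cv2.contourArea);e=cv2.fitEllipse(k);print(n,"pot lid",e[0],plane(c,e[0],44).round(1))
    g=c["color"].min(2)
    for r,x,y in(("round",657.4,-82.7),("square",646.6,20.7),("slim",600.3,-36.4)):
        P=plane(c,np.mgrid[:640,:480].reshape(2,-1).T,4).reshape(640,480,2).transpose(1,0,2)
        d=np.hypot(P[...,0]-x,P[...,1]-y)
        b=(d<30)&(d>12);t=np.percentile(g[b],75);q=b&(g>np.median(g[b])+20)
        k=np.argwhere(q)[:,::-1];X=P[q]
        A=np.c_[2*X,np.ones(len(X))];s=np.linalg.lstsq(A,(X**2).sum(1),rcond=None)[0];print(r,len(X),s[:2].round(1),np.sqrt(s[2]+s[0]**2+s[1]**2).round(1))
E
python3 g.py 652 -31 170
```

```text
top pot lid (333.13427734375, 218.4583282470703) [[651.1 -30.7]]
round 125 [658.6 -81. ] 24.0
square 129 [647.6  20.3] 25.5
slim 124 [602.2 -36.8] 23.8
side pot lid (298.23162841796875, 233.60108947753906) [[652.  -26.8]]
round 126 [664.9 -82.7] 17.9
square 90 [646.2  17.9] 27.4
slim 60 [604.9 -39.6] 23.7
yaw 6.01 z [-5.e-04  2.e-04 -1.e+00] [ 461.5 -166.8  165.3] units [ 1.358 -0.768 -0.032] w 63.8 [-0.3 -0.1 -0.3] 24.775 j [ 21.  26.  -5. 112.   3.  42. -70.]
```

View pics/r_top.png

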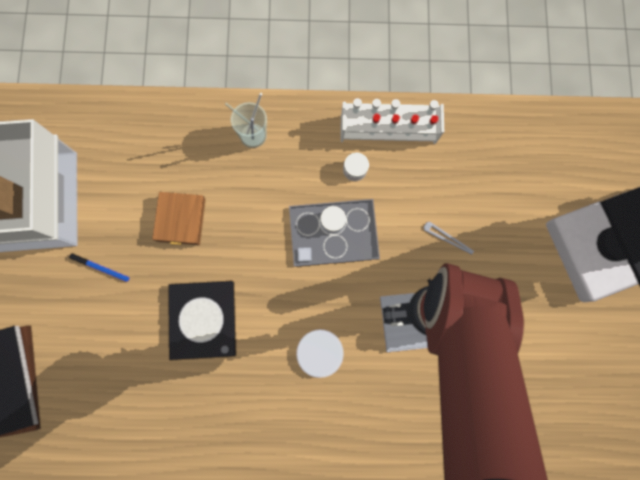

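The top view shows the pot alone in the tray at (333,218), with the three rings empty. The bottles are in the side tray under the arm, and the plate window at (201,320) is unobstructed. I now move over the pot.

Emit:
{"name": "send_rows", "arguments": {
  "commands": [
    [[0.2, -0.11, 0, 0, 0, 0], [0.45, -0.25, 0, 0, 0, 0], [0.68, -0.38, 0, 0, 0, 0], [0.68, -0.38, 0, 0, 0, 0]]
  ],
  "hand": 1
}}

```text
time_s: 25.28
tcp_pos: [559.0, -95.8, 163.8]
tcp_rot: [[0.994, 0.111, -0.001], [0.111, -0.994, 0.003], [-0.0, -0.003, -1.0]]
ft_force: [-0.3, -0.4, -0.5]
gripper_width: 85.6
grasp_force: 0.0
```

Emit:
{"name": "send_rows", "arguments": {
  "commands": [
    [[0.25, -0.14, 0, 0, 0, 0], [0.5, -0.3, 0, 0, 0, 0], [0.67, -0.385, 0, 0, 0, 0], [0.67, -0.385, 0.2, 0, 0, 0], [0.67, -0.385, 0.4, 0, 0, 0], [0.67, -0.385, 0.6, 0, 0, 0], [0.67, -0.385, 0.7, 0, 0, 0], [0.67, -0.385, 0.7, 0, 0, 0], [0.67, -0.385, 0.7, 0, 0, 0]]
  ]
}}

```text
time_s: 26.4
tcp_pos: [652.1, -31.9, 61.6]
tcp_rot: [[0.995, 0.105, 0.002], [0.105, -0.995, -0.0], [0.002, 0.0, -1.0]]
ft_force: [0.3, 0.6, 0.5]
gripper_width: 85.4
grasp_force: 0.0
```

```bash
python3 g.py 651.5 -30.5 10
```

```text
yaw 6.0 z [ 2.e-03 -1.e-04 -1.e+00] [652.1 -31.9  61.6] units [-0.004 -0.009  0.344] w 85.4 [0.3 0.6 0.5] 26.4 j [  3.  46.  -4.  90.   4.  43. -86.]
```

Emit:
{"name": "send_rows", "arguments": {
  "commands": [
    [[-0.004, -0.009, 0.1, 0, 0, 0], [-0.004, -0.009, 0.2, 0, 0, 0], [-0.004, -0.009, 0.28, 0, 0, 0], [-0.004, -0.009, 0.33, 0, 0, 0], [-0.004, -0.009, 0.344, 0, 0, 0], [-0.004, -0.009, 0.344, 0, 0, 0], [-0.004, -0.009, 0.344, 0, 0, 0]]
  ]
}}

```text
time_s: 27.28
tcp_pos: [651.0, -30.3, 9.4]
tcp_rot: [[0.994, 0.105, 0.001], [0.105, -0.994, 0.0], [0.001, 0.0, -1.0]]
ft_force: [-0.3, -0.2, -0.5]
gripper_width: 85.6
grasp_force: 0.0
```

Emit:
{"name": "send_rows", "arguments": {
  "commands": [
    [[0, 0, 0, 0, 0, 0], [0, 0, 0, 0, 0, 0], [0, 0, 0, 0, 0, 0], [0, 0, 0, 0, 0, 0], [0, 0, 0, 0, 0, 0], [0, 0, 0, 0, 0, 0]]
  ],
  "hand": 0,
  "squeeze": 25
}}

```text
time_s: 28.02
tcp_pos: [650.9, -30.3, 9.3]
tcp_rot: [[0.994, 0.105, 0.001], [0.105, -0.994, 0.0], [0.001, 0.0, -1.0]]
ft_force: [-1.2, -0.3, 4.0]
gripper_width: 49.7
grasp_force: 26.2
```

```bash
python3 g.py 448.5 227 26
```

```text
yaw 6.02 z [ 8.e-04  0.e+00 -1.e+00] [650.9 -30.3   9.3] units [-1.162 -1.847 -0.113] w 49.7 [-1.2 -0.3  4. ] 28.025 j [  3.  50.  -3.  92.   4.  38. -87.]
```

Emit:
{"name": "send_rows", "arguments": {
  "commands": [
    [[0, 0, -0.1, 0, 0, 0], [0, 0, -0.25, 0, 0, 0], [0, 0, -0.42, 0, 0, 0], [-0.08, -0.12, -0.5, 0, 0, 0], [-0.2, -0.32, -0.5, 0, 0, 0], [-0.34, -0.54, -0.5, 0, 0, 0], [-0.48, -0.76, -0.5, 0, 0, 0], [-0.58, -0.92, -0.5, 0, 0, 0]]
  ]
}}

```text
time_s: 29.02
tcp_pos: [548.1, 99.7, 84.4]
tcp_rot: [[0.994, 0.107, -0.001], [0.107, -0.994, 0.001], [-0.0, -0.001, -1.0]]
ft_force: [-0.6, 0.3, -0.2]
gripper_width: 49.2
grasp_force: 26.1
```

Emit:
{"name": "send_rows", "arguments": {
  "commands": [
    [[-0.13, -0.21, 0, 0, 0, 0], [-0.27, -0.43, 0, 0, 0, 0], [-0.41, -0.65, 0, 0, 0, 0], [-0.52, -0.83, 0, 0, 0, 0], [-0.58, -0.92, 0, 0, 0, 0], [-0.58, -0.927, 0, 0, 0, 0], [-0.58, -0.927, 0, 0, 0, 0], [-0.58, -0.927, 0, 0, 0, 0]]
  ]
}}

```text
time_s: 30.02
tcp_pos: [449.6, 225.5, 83.9]
tcp_rot: [[0.995, 0.102, 0.001], [0.102, -0.995, -0.001], [0.001, 0.001, -1.0]]
ft_force: [0.1, -0.2, -0.3]
gripper_width: 49.2
grasp_force: 26.1
```

```bash
python3 g.py 448.5 227 26.5
python3 - <<'E'
from h import *
c=cap("side");W=cloud(c);m=(np.hypot(W[...,0]-448,W[...,1]-227)<45)&(W[...,2]>85)&(c["color"].min(2)>110)
print(m.sum(),np.median(W[m],0) if m.any() else 0)
cv2.imwrite("pics/a6.png",cv2.resize(c["color"][220:440,230:430],None,fx=2.7,fy=2.7,interpolation=2))
E
```

```text
yaw 5.85 z [ 7.e-04 -6.e-04 -1.e+00] [449.6 225.5  83.9] units [-0.006 -0.011  0.383] w 49.2 [ 0.1 -0.2 -0.3] 30.025 j [ -29.   34.   -1.  115.    1.   31. -114.]
440 [436.88221227 231.6363559  119.25410284]
```

View pics/a6.png

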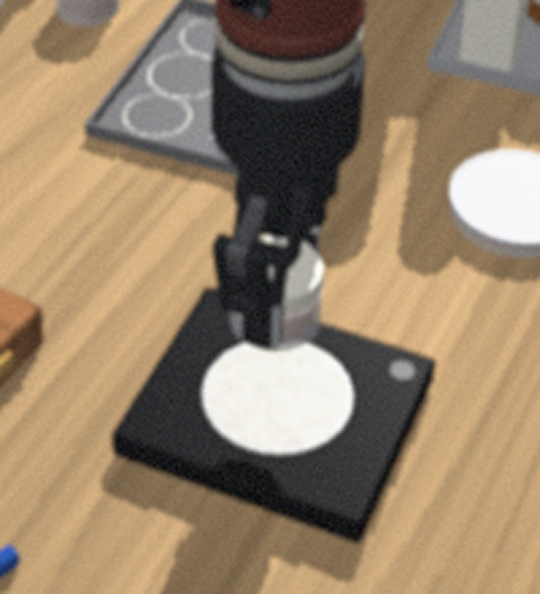

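The pot is held upright above the window: the pot is at crop (280,300) and the window at (278,395). I lower and release it.

Emit:
{"name": "send_rows", "arguments": {
  "commands": [
    [[-0.006, -0.008, 0.1, 0, 0, 0], [-0.006, -0.01, 0.2, 0, 0, 0], [-0.006, -0.01, 0.29, 0, 0, 0], [-0.006, -0.01, 0.35, 0, 0, 0], [-0.006, -0.01, 0.375, 0, 0, 0], [-0.006, -0.01, 0.385, 0, 0, 0], [-0.006, -0.01, 0.387, 0, 0, 0], [-0.006, -0.01, 0.387, 0, 0, 0]]
  ]
}}

```text
time_s: 31.08
tcp_pos: [447.7, 228.5, 26.2]
tcp_rot: [[0.994, 0.105, 0.001], [0.105, -0.994, 0.0], [0.001, -0.0, -1.0]]
ft_force: [0.6, -0.6, -0.6]
gripper_width: 49.3
grasp_force: 26.1
```

Emit:
{"name": "send_rows", "arguments": {
  "commands": [
    [[0, 0, 0, 0, 0, 0], [0, 0, 0, 0, 0, 0], [0, 0, 0, 0, 0, 0], [0, 0, 0, 0, 0, 0], [0, 0, -0.05, 0, 0, 0], [0, 0, -0.2, 0, 0, 0], [0, 0, -0.4, 0, 0, 0], [0, 0, -0.6, 0, 0, 0], [0, 0, -0.8, 0, 0, 0], [0, 0, -0.95, 0, 0, 0], [0.3, 0.4, -0.95, 0, 0, 0], [0.6, 0.8, -0.95, 0, 0, 0], [0.6, 0.8, -0.95, 0, 0, 0], [0.6, 0.8, -0.95, 0, 0, 0]]
  ],
  "hand": 1
}}

```text
time_s: 32.83
tcp_pos: [550.6, 115.7, 168.6]
tcp_rot: [[0.995, 0.1, 0.001], [0.1, -0.995, -0.001], [0.001, 0.001, -1.0]]
ft_force: [-0.3, 0.1, -0.1]
gripper_width: 85.1
grasp_force: 0.0
```

```bash
python3 g.py 462.2 -167 165
python3 - <<'E'
from h import *
out=[]
for n in("top","side"):
    c=cap(n);W=cloud(c);z=W[...,2]
    m=((np.hypot(W[...,0]-449,W[...,1]-227)<40)&(z>50)&(z<66)).astype(np.uint8)
    if m.sum()>50:
        k=max(cv2.findContours(m,0,1)[0],key=cv2.contourArea);e=cv2.fitEllipse(k);print(n,m.sum(),e,plane(c,e[0],60).round(1))
    x,y=((140,260),(240,320))[n=="side"]
    out.append(cv2.resize(c["color"][y:y+120,x:x+160],None,fx=2.4,fy=2.4,interpolation=2))
cv2.imwrite("pics/a7.png",np.hstack(out))
E
```

```text
yaw 5.71 z [ 8.0e-04 -1.1e-03 -1.0e+00] [550.6 115.7 168.6] units [-0.774  1.816  0.025] w 85.1 [-0.3  0.1 -0.1] 32.825 j [-14.  31.  -1. 101.   1.  48. -99.]
top 58 ((185.0825958251953, 317.7300720214844), (3.909386396408081, 18.143522262573242), 4.178881645202637) [[450.2 248.7]]
side 786 ((331.38165283203125, 350.8291320800781), (28.601530075073242, 33.25930404663086), 90.72371673583984) [[449.3 232.8]]
```

View pics/a7.png

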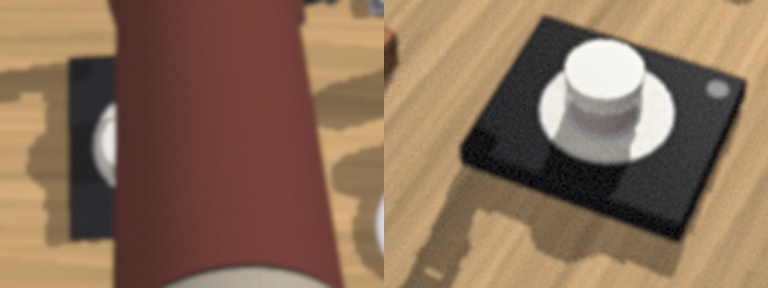

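The pot stands on the window: in the side view the lid is at (605,68) with the window visible all round its base. Next I return the bottles, square first.

Emit:
{"name": "send_rows", "arguments": {
  "commands": [
    [[-0.15, 0.33, 0, 0, 0, 0], [-0.3, 0.68, 0, 0, 0, 0], [-0.41, 0.95, 0, 0, 0, 0], [-0.41, 0.95, 0, 0, 0, 0]]
  ],
  "hand": 0.75,
  "squeeze": 40
}}

```text
time_s: 33.42
tcp_pos: [501.3, -32.1, 168.6]
tcp_rot: [[0.995, 0.1, -0.001], [0.1, -0.995, -0.001], [-0.002, 0.001, -1.0]]
ft_force: [-0.2, 1.5, -0.8]
gripper_width: 64.4
grasp_force: 0.0
```

Emit:
{"name": "send_rows", "arguments": {
  "commands": [
    [[-0.15, 0.33, 0, 0, 0, 0], [-0.3, 0.68, 0, 0, 0, 0], [-0.36, 0.87, 0, 0, 0, 0], [-0.36, 0.87, 0, 0, 0, 0], [-0.36, 0.87, 0.1, 0, 0, 0], [-0.36, 0.87, 0.2, 0, 0, 0], [-0.36, 0.87, 0.25, 0, 0, 0], [-0.36, 0.87, 0.25, 0, 0, 0], [-0.36, 0.87, 0.25, 0, 0, 0]]
  ]
}}

```text
time_s: 34.55
tcp_pos: [463.9, -164.4, 131.3]
tcp_rot: [[0.994, 0.106, 0.001], [0.106, -0.994, 0.0], [0.001, -0.0, -1.0]]
ft_force: [-0.2, 0.1, -0.0]
gripper_width: 64.3
grasp_force: 0.0
```

```bash
python3 g.py 462.2 -167 53
python3 - <<'E'
from h import *
c=cap("top");W=cloud(c);z=W[...,2]
m=((np.hypot(W[...,0]-449,W[...,1]-227)<40)&(z>50)&(z<66)).astype(np.uint8)
k=max(cv2.findContours(m,0,1)[0],key=cv2.contourArea);e=cv2.fitEllipse(k);print(m.sum(),e,plane(c,e[0],60).round(1))
E
```

```text
yaw 6.09 z [ 1.1e-03  1.0e-04 -1.0e+00] [ 463.9 -164.4  131.3] units [-0.014  0.016  0.522] w 64.3 [-0.2  0.1 -0. ] 34.55 j [ 18.  29.  -1. 114.   1.  37. -68.]
561 ((196.05755615234375, 318.5757141113281), (25.256752014160156, 26.554405212402344), 63.00798797607422) [[448.9 228. ]]
```

Emit:
{"name": "send_rows", "arguments": {
  "commands": [
    [[-0.014, 0.016, 0.05, 0, 0, 0], [-0.014, 0.016, 0.2, 0, 0, 0], [-0.014, 0.016, 0.35, 0, 0, 0], [-0.014, 0.016, 0.47, 0, 0, 0], [-0.014, 0.016, 0.522, 0, 0, 0], [-0.014, 0.016, 0.522, 0, 0, 0], [-0.014, 0.016, 0.522, 0, 0, 0], [-0.014, 0.016, 0.522, 0, 0, 0]]
  ]
}}

```text
time_s: 35.6
tcp_pos: [461.9, -167.9, 53.2]
tcp_rot: [[0.994, 0.105, 0.001], [0.105, -0.994, -0.0], [0.001, 0.001, -1.0]]
ft_force: [0.5, 0.3, -0.2]
gripper_width: 64.1
grasp_force: 0.0
```

Emit:
{"name": "send_rows", "arguments": {
  "commands": [
    [[0, 0, 0, 0, 0, 0], [0, 0, 0, 0, 0, 0], [0, 0, 0, 0, 0, 0], [0, 0, 0, 0, 0, 0], [0, 0, 0, 0, 0, 0]]
  ],
  "hand": 0
}}

```text
time_s: 36.22
tcp_pos: [461.6, -167.8, 53.0]
tcp_rot: [[0.994, 0.105, 0.001], [0.105, -0.994, -0.0], [0.001, 0.0, -1.0]]
ft_force: [-0.6, 0.8, 6.3]
gripper_width: 39.6
grasp_force: 40.9
```

```bash
python3 g.py 646.9 20.9 53
```

```text
yaw 6.02 z [ 6.e-04 -1.e-04 -1.e+00] [ 461.6 -167.8   53. ] units [ 1.36  -1.121  0.   ] w 39.6 [-0.6  0.8  6.3] 36.225 j [ 18.  37.  -1. 118.   1.  25. -68.]
```

Emit:
{"name": "send_rows", "arguments": {
  "commands": [
    [[0, 0, -0.1, 0, 0, 0], [0, 0, -0.25, 0, 0, 0], [0, 0, -0.4, 0, 0, 0], [0.08, -0.07, -0.45, 0, 0, 0], [0.24, -0.2, -0.45, 0, 0, 0], [0.4, -0.33, -0.45, 0, 0, 0], [0.56, -0.46, -0.45, 0, 0, 0], [0.68, -0.56, -0.45, 0, 0, 0]]
  ]
}}

```text
time_s: 37.22
tcp_pos: [555.1, -70.5, 119.4]
tcp_rot: [[0.994, 0.107, -0.001], [0.107, -0.994, 0.001], [-0.0, -0.002, -1.0]]
ft_force: [-0.5, -0.4, -2.5]
gripper_width: 39.6
grasp_force: 40.8
```

Emit:
{"name": "send_rows", "arguments": {
  "commands": [
    [[0.16, -0.13, 0, 0, 0, 0], [0.33, -0.27, 0, 0, 0, 0], [0.5, -0.41, 0, 0, 0, 0], [0.62, -0.51, 0, 0, 0, 0], [0.676, -0.56, 0, 0, 0, 0], [0.676, -0.56, 0, 0, 0, 0], [0.676, -0.56, 0.1, 0, 0, 0], [0.676, -0.56, 0.2, 0, 0, 0], [0.676, -0.56, 0.3, 0, 0, 0], [0.676, -0.56, 0.36, 0, 0, 0], [0.676, -0.56, 0.36, 0, 0, 0], [0.676, -0.56, 0.36, 0, 0, 0]]
  ]
}}

```text
time_s: 38.72
tcp_pos: [646.6, 20.7, 66.4]
tcp_rot: [[0.994, 0.105, 0.001], [0.105, -0.994, 0.0], [0.001, -0.0, -1.0]]
ft_force: [0.6, 0.5, -1.6]
gripper_width: 39.4
grasp_force: 40.8
```

```bash
python3 g.py 646.5 20.9 53.3
```

```text
yaw 6.02 z [ 1.1e-03  1.0e-04 -1.0e+00] [646.6  20.7  66.4] units [-0.    -0.002  0.088] w 39.4 [ 0.6  0.5 -1.6] 38.725 j [ -4.  45.   1.  91.  -1.  43. -87.]
```

Next I set it down, release, lift, and head for the round bottle at about (436.7,-239.7).

Emit:
{"name": "send_rows", "arguments": {
  "commands": [
    [[0, 0, 0.03, 0, 0, 0], [0, 0, 0.06, 0, 0, 0], [0, 0, 0.085, 0, 0, 0], [0, 0, 0.09, 0, 0, 0], [0, 0, 0.09, 0, 0, 0], [0, 0, 0.09, 0, 0, 0]]
  ]
}}

```text
time_s: 39.48
tcp_pos: [646.2, 20.7, 53.0]
tcp_rot: [[0.994, 0.105, 0.0], [0.105, -0.994, 0.0], [0.0, -0.0, -1.0]]
ft_force: [-2.0, 1.2, 3.0]
gripper_width: 39.3
grasp_force: 41.3
```

Emit:
{"name": "send_rows", "arguments": {
  "commands": [
    [[0, 0, 0, 0, 0, 0], [0, 0, 0, 0, 0, 0], [0, 0, 0, 0, 0, 0], [0, 0, 0, 0, 0, 0], [0, 0, -0.05, 0, 0, 0], [0, 0, -0.2, 0, 0, 0], [0, 0, -0.4, 0, 0, 0], [0, 0, -0.6, 0, 0, 0], [0, 0, -0.75, 0, 0, 0], [-0.15, 0.15, -0.75, 0, 0, 0], [-0.4, 0.4, -0.75, 0, 0, 0], [-0.65, 0.65, -0.75, 0, 0, 0], [-0.8, 0.8, -0.75, 0, 0, 0], [-0.8, 0.8, -0.75, 0, 0, 0]]
  ],
  "hand": 0.75
}}

```text
time_s: 41.22
tcp_pos: [537.7, -114.6, 165.9]
tcp_rot: [[0.995, 0.099, -0.0], [0.099, -0.995, -0.002], [-0.0, 0.002, -1.0]]
ft_force: [1.1, 0.3, 0.1]
gripper_width: 64.2
grasp_force: 0.0
```

```bash
python3 g.py 436.7 -239.8 130
```

```text
yaw 5.67 z [-2.0e-04 -1.8e-03 -1.0e+00] [ 537.7 -114.6  165.9] units [-0.753  0.763  0.241] w 64.2 [1.1 0.3 0.1] 41.225 j [  9.  31.   1. 103.  -0.  46. -74.]
```

Emit:
{"name": "send_rows", "arguments": {
  "commands": [
    [[-0.25, 0.25, 0, 0, 0, 0], [-0.5, 0.5, 0, 0, 0, 0], [-0.7, 0.7, 0, 0, 0, 0], [-0.772, 0.782, 0, 0, 0, 0], [-0.772, 0.782, 0, 0, 0, 0], [-0.772, 0.782, 0.1, 0, 0, 0], [-0.772, 0.782, 0.2, 0, 0, 0], [-0.772, 0.782, 0.24, 0, 0, 0], [-0.772, 0.782, 0.24, 0, 0, 0], [-0.772, 0.782, 0.24, 0, 0, 0]]
  ]
}}

```text
time_s: 42.48
tcp_pos: [437.3, -239.7, 129.5]
tcp_rot: [[0.994, 0.106, 0.001], [0.106, -0.994, -0.0], [0.001, 0.0, -1.0]]
ft_force: [-0.4, -0.5, -0.3]
gripper_width: 63.7
grasp_force: 0.0
```

```bash
python3 g.py 436.9 -239.8 53
python3 - <<'E'
from h import *
c=cap("side")
cv2.imwrite("pics/a8.png",cv2.resize(c["color"][90:310,240:520],None,fx=2.5,fy=2.5,interpolation=2))
E
```

```text
yaw 6.07 z [ 1.2e-03 -2.0e-04 -1.0e+00] [ 437.3 -239.7  129.5] units [-0.003 -0.     0.51 ] w 63.7 [-0.4 -0.5 -0.3] 42.475 j [ 26.  30.   0. 113.  -0.  37. -58.]
```

View pics/a8.png

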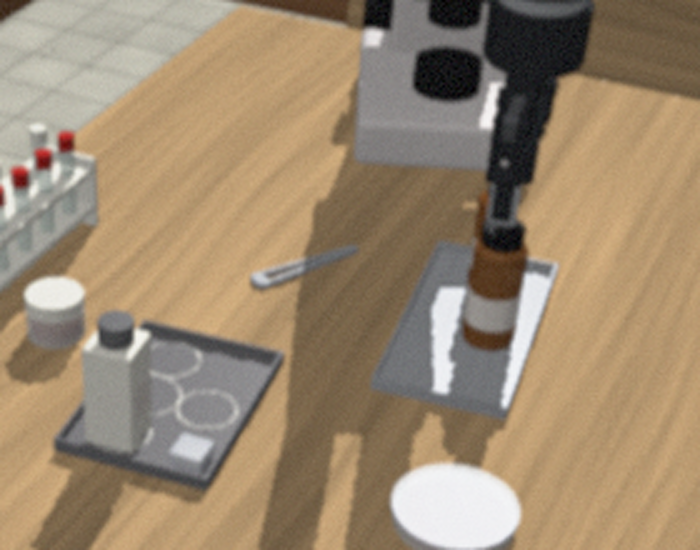

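The square bottle is back and upright at crop (117,380), and the hand is over the round bottle at (500,235). I'm descending onto it.

Emit:
{"name": "send_rows", "arguments": {
  "commands": [
    [[-0.003, 0, 0.1, 0, 0, 0], [-0.003, 0, 0.25, 0, 0, 0], [-0.003, 0, 0.38, 0, 0, 0], [-0.003, 0, 0.48, 0, 0, 0], [-0.003, 0, 0.51, 0, 0, 0], [-0.003, 0, 0.51, 0, 0, 0], [-0.003, 0, 0.51, 0, 0, 0], [-0.003, 0, 0.51, 0, 0, 0]]
  ]
}}

```text
time_s: 43.52
tcp_pos: [436.4, -240.3, 53.1]
tcp_rot: [[0.994, 0.105, 0.001], [0.105, -0.994, -0.0], [0.001, 0.001, -1.0]]
ft_force: [-0.2, 0.3, -0.3]
gripper_width: 64.2
grasp_force: 0.0
```

Emit:
{"name": "send_rows", "arguments": {
  "commands": [
    [[0, 0, 0, 0, 0, 0], [0, 0, 0, 0, 0, 0], [0, 0, 0, 0, 0, 0], [0, 0, 0, 0, 0, 0], [0, 0, 0, 0, 0, 0]]
  ],
  "hand": 0
}}

```text
time_s: 44.15
tcp_pos: [436.3, -240.4, 53.0]
tcp_rot: [[0.995, 0.105, 0.001], [0.105, -0.995, -0.0], [0.001, 0.0, -1.0]]
ft_force: [-0.2, 0.1, 6.1]
gripper_width: 43.1
grasp_force: 40.4
```

```bash
python3 g.py 658 -82.9 53
```

```text
yaw 6.0 z [ 8.e-04 -4.e-04 -1.e+00] [ 436.3 -240.4   53. ] units [ 1.58e+00 -8.89e-01  1.00e-03] w 43.1 [-0.2  0.1  6.1] 44.15 j [ 26.  37.   0. 117.  -0.  26. -58.]
```

Emit:
{"name": "send_rows", "arguments": {
  "commands": [
    [[0, 0, -0.1, 0, 0, 0], [0, 0, -0.25, 0, 0, 0], [0, 0, -0.4, 0, 0, 0], [0.1, -0.06, -0.45, 0, 0, 0], [0.28, -0.15, -0.45, 0, 0, 0], [0.46, -0.26, -0.45, 0, 0, 0], [0.64, -0.36, -0.45, 0, 0, 0], [0.79, -0.444, -0.45, 0, 0, 0]]
  ]
}}

```text
time_s: 45.15
tcp_pos: [548.4, -158.6, 119.4]
tcp_rot: [[0.994, 0.107, -0.0], [0.107, -0.994, 0.002], [-0.0, -0.002, -1.0]]
ft_force: [-0.6, -0.5, -1.5]
gripper_width: 43.1
grasp_force: 41.0
```

Emit:
{"name": "send_rows", "arguments": {
  "commands": [
    [[0.18, -0.1, 0, 0, 0, 0], [0.38, -0.22, 0, 0, 0, 0], [0.58, -0.33, 0, 0, 0, 0], [0.72, -0.41, 0, 0, 0, 0], [0.788, -0.445, 0, 0, 0, 0], [0.788, -0.445, 0, 0, 0, 0], [0.788, -0.445, 0.1, 0, 0, 0], [0.788, -0.445, 0.2, 0, 0, 0], [0.788, -0.445, 0.3, 0, 0, 0], [0.788, -0.445, 0.36, 0, 0, 0], [0.788, -0.445, 0.36, 0, 0, 0], [0.788, -0.445, 0.36, 0, 0, 0]]
  ]
}}

```text
time_s: 46.65
tcp_pos: [657.9, -82.8, 66.5]
tcp_rot: [[0.994, 0.105, 0.001], [0.105, -0.994, -0.0], [0.001, 0.0, -1.0]]
ft_force: [0.3, 0.6, -1.0]
gripper_width: 42.8
grasp_force: 41.0
```

```bash
python3 g.py 657.7 -82.9 53.3
```

```text
yaw 6.01 z [ 0.0011 -0.     -1.    ] [657.9 -82.8  66.5] units [-0.002  0.001  0.088] w 42.8 [ 0.3  0.6 -1. ] 46.65 j [  4.  46.   2.  88.  -2.  45. -77.]
```

Emit:
{"name": "send_rows", "arguments": {
  "commands": [
    [[-0.002, 0, 0.03, 0, 0, 0], [-0.002, 0, 0.06, 0, 0, 0], [-0.002, 0, 0.083, 0, 0, 0], [-0.002, 0, 0.087, 0, 0, 0], [-0.002, 0, 0.087, 0, 0, 0], [-0.002, 0, 0.087, 0, 0, 0]]
  ]
}}

```text
time_s: 47.4
tcp_pos: [657.2, -82.8, 53.1]
tcp_rot: [[0.995, 0.105, 0.0], [0.105, -0.995, 0.0], [0.0, -0.0, -1.0]]
ft_force: [-0.3, -0.9, -0.2]
gripper_width: 43.3
grasp_force: 41.0
```

Emit:
{"name": "send_rows", "arguments": {
  "commands": [
    [[0, 0, 0, 0, 0, 0], [0, 0, 0, 0, 0, 0], [0, 0, 0, 0, 0, 0], [0, 0, 0, 0, 0, 0], [0, 0, -0.05, 0, 0, 0], [0, 0, -0.2, 0, 0, 0], [0, 0, -0.4, 0, 0, 0], [0, 0, -0.6, 0, 0, 0], [0, 0, -0.75, 0, 0, 0], [-0.15, 0.15, -0.75, 0, 0, 0], [-0.4, 0.4, -0.75, 0, 0, 0], [-0.65, 0.65, -0.75, 0, 0, 0], [-0.72, 0.71, -0.75, 0, 0, 0], [-0.72, 0.71, -0.75, 0, 0, 0]]
  ],
  "hand": 0.75
}}

```text
time_s: 49.15
tcp_pos: [560.6, -200.8, 166.2]
tcp_rot: [[0.995, 0.103, 0.001], [0.103, -0.995, -0.0], [0.001, 0.0, -1.0]]
ft_force: [0.4, 0.2, -0.7]
gripper_width: 64.2
grasp_force: 0.0
```

Emit:
{"name": "send_rows", "arguments": {
  "commands": [
    [[-0.25, 0.25, 0, 0, 0, 0], [-0.5, 0.5, 0, 0, 0, 0], [-0.7, 0.69, 0, 0, 0, 0], [-0.718, 0.706, 0, 0, 0, 0], [-0.718, 0.706, 0, 0, 0, 0], [-0.718, 0.706, 0.1, 0, 0, 0], [-0.718, 0.706, 0.2, 0, 0, 0], [-0.718, 0.706, 0.24, 0, 0, 0], [-0.718, 0.706, 0.24, 0, 0, 0], [-0.718, 0.706, 0.24, 0, 0, 0]]
  ],
  "hand": 1
}}

```text
time_s: 50.4
tcp_pos: [465.2, -316.8, 129.7]
tcp_rot: [[0.995, 0.105, 0.001], [0.105, -0.995, -0.0], [0.001, 0.0, -1.0]]
ft_force: [0.0, -0.8, -0.6]
gripper_width: 85.1
grasp_force: 0.0
```

```bash
python3 g.py 465.4 -316.8 52.5
```

```text
yaw 6.01 z [ 6.e-04 -3.e-04 -1.e+00] [ 465.2 -316.8  129.7] units [0.001 0.    0.515] w 85.1 [ 0.  -0.8 -0.6] 50.4 j [ 31.  34.   1. 103.  -1.  42. -51.]
```

Emit:
{"name": "send_rows", "arguments": {
  "commands": [
    [[0, 0, 0.1, 0, 0, 0], [0, 0, 0.25, 0, 0, 0], [0, 0, 0.38, 0, 0, 0], [0, 0, 0.48, 0, 0, 0], [0, 0, 0.512, 0, 0, 0], [0, 0, 0.512, 0, 0, 0], [0, 0, 0.512, 0, 0, 0], [0, 0, 0.512, 0, 0, 0]]
  ]
}}

```text
time_s: 51.4
tcp_pos: [465.3, -316.8, 53.3]
tcp_rot: [[0.994, 0.105, 0.001], [0.105, -0.994, -0.001], [0.001, 0.001, -1.0]]
ft_force: [0.4, 0.2, -0.5]
gripper_width: 85.3
grasp_force: 0.0
```

Emit:
{"name": "send_rows", "arguments": {
  "commands": [
    [[0, 0, 0, 0, 0, 0], [0, 0, 0, 0, 0, 0], [0, 0, 0, 0, 0, 0], [0, 0, 0, 0, 0, 0], [0, 0, 0, 0, 0, 0], [0, 0, 0, 0, 0, 0]]
  ],
  "hand": 0
}}

```text
time_s: 52.15
tcp_pos: [465.0, -316.6, 52.9]
tcp_rot: [[0.994, 0.105, 0.0], [0.105, -0.994, -0.0], [0.0, 0.0, -1.0]]
ft_force: [-0.6, -0.8, 3.0]
gripper_width: 31.1
grasp_force: 39.6
```

```bash
python3 g.py 600.1 -36.2 52.5
python3 - <<'E'
from h import *
c=cap("top");W=cloud(c);z=W[...,2]
for n,(x,y) in(("round",(658,-83)),("square",(647,20))):
    m=((np.hypot(W[...,0]-x,W[...,1]-y)<28)&(z>95)&(z<125)); print(n,m.sum(),np.median(W[m],0).round(1),cv2.minAreaRect(W[m][:,:2].astype(np.float32))[0])
E
```

```text
yaw 6.01 z [ 3.e-04 -1.e-04 -1.e+00] [ 465.  -316.6   52.9] units [ 1.092 -1.765  0.003] w 31.1 [-0.6 -0.8  3. ] 52.15 j [ 31.  41.   1. 106.  -1.  33. -51.]
round 303 [656.9 -81.7 110.5] (657.6513671875, -82.66850280761719)
square 189 [646.7  21.5 108.1] (645.083251953125, 22.014053344726562)
```

Emit:
{"name": "send_rows", "arguments": {
  "commands": [
    [[0, 0, -0.1, 0, 0, 0], [0, 0, -0.25, 0, 0, 0], [0, 0, -0.4, 0, 0, 0], [0.08, -0.13, -0.45, 0, 0, 0], [0.2, -0.33, -0.45, 0, 0, 0], [0.34, -0.54, -0.45, 0, 0, 0], [0.46, -0.75, -0.45, 0, 0, 0], [0.54, -0.87, -0.45, 0, 0, 0]]
  ]
}}

```text
time_s: 53.2
tcp_pos: [532.6, -175.5, 120.8]
tcp_rot: [[0.994, 0.108, 0.001], [0.108, -0.994, 0.001], [0.001, -0.001, -1.0]]
ft_force: [0.1, 0.1, -1.1]
gripper_width: 30.4
grasp_force: 39.7
```

Emit:
{"name": "send_rows", "arguments": {
  "commands": [
    [[0.12, -0.2, 0, 0, 0, 0], [0.26, -0.42, 0, 0, 0, 0], [0.4, -0.64, 0, 0, 0, 0], [0.5, -0.8, 0, 0, 0, 0], [0.55, -0.888, 0, 0, 0, 0], [0.55, -0.888, 0, 0, 0, 0], [0.55, -0.888, 0.1, 0, 0, 0], [0.55, -0.888, 0.2, 0, 0, 0], [0.55, -0.888, 0.3, 0, 0, 0], [0.55, -0.888, 0.36, 0, 0, 0], [0.55, -0.888, 0.36, 0, 0, 0], [0.55, -0.888, 0.36, 0, 0, 0]]
  ]
}}

```text
time_s: 54.7
tcp_pos: [600.3, -37.2, 66.5]
tcp_rot: [[0.994, 0.105, 0.001], [0.105, -0.994, 0.0], [0.001, 0.0, -1.0]]
ft_force: [0.1, -0.3, -0.3]
gripper_width: 31.3
grasp_force: 39.7
```

```bash
python3 g.py 600 -37 52.5
```

```text
yaw 6.02 z [ 0.001  0.    -1.   ] [600.3 -37.2  66.5] units [-0.002 -0.002  0.093] w 31.3 [ 0.1 -0.3 -0.3] 54.7 j [ -0.  42.   3.  99.  -3.  38. -80.]
```

Emit:
{"name": "send_rows", "arguments": {
  "commands": [
    [[0, -0.001, 0.03, 0, 0, 0], [0, -0.001, 0.06, 0, 0, 0], [0, -0.001, 0.083, 0, 0, 0], [0, -0.001, 0.09, 0, 0, 0], [0, -0.001, 0.09, 0, 0, 0], [0, -0.001, 0.09, 0, 0, 0]]
  ]
}}

```text
time_s: 55.45
tcp_pos: [599.7, -37.0, 52.9]
tcp_rot: [[0.994, 0.105, -0.0], [0.105, -0.994, 0.0], [-0.0, -0.0, -1.0]]
ft_force: [-0.8, -0.2, 2.1]
gripper_width: 31.0
grasp_force: 39.9
```

Emit:
{"name": "send_rows", "arguments": {
  "commands": [
    [[0, 0, 0, 0, 0, 0], [0, 0, 0, 0, 0, 0], [0, 0, 0, 0, 0, 0], [0, 0, 0, 0, 0, 0], [0, 0, -0.05, 0, 0, 0], [0, 0, -0.2, 0, 0, 0], [0, 0, -0.4, 0, 0, 0], [0, 0, -0.6, 0, 0, 0], [0, 0, -0.8, 0, 0, 0], [-0.15, 0.25, -0.8, 0, 0, 0], [-0.35, 0.6, -0.8, 0, 0, 0], [-0.5, 0.95, -0.8, 0, 0, 0], [-0.5, 0.95, -0.8, 0, 0, 0], [-0.5, 0.95, -0.8, 0, 0, 0]]
  ],
  "hand": 0.75
}}

```text
time_s: 57.2
tcp_pos: [540.4, -186.2, 173.1]
tcp_rot: [[0.995, 0.105, 0.001], [0.105, -0.995, 0.001], [0.001, -0.001, -1.0]]
ft_force: [1.2, 1.1, -0.2]
gripper_width: 63.8
grasp_force: 0.0
```

Run:
```python
from h import *
c=cap("top");W=cloud(c);z=W[...,2]
for n,(x,y) in(("round",(658,-83)),("square",(647,20)),("slim",(600,-37))):
    m=((np.hypot(W[...,0]-x,W[...,1]-y)<28)&(z>95)&(z<125)); print(n,m.sum(),np.median(W[m],0).round(1),cv2.minAreaRect(W[m][:,:2].astype(np.float32))[0])
m=(z>34)&(z<60)&(abs(W[...,0]-628)<5)&(abs(W[...,1]-19)<25);print("sq face",cv2.minAreaRect(W[m][:,:2].astype(np.float32)))
t=cv2.resize(c["color"][150:390,140:400],(390,360));s=cv2.resize(cap("side")["color"][150:420,230:520],(387,360))
cv2.imwrite("pics/fin.png",np.hstack([t,s]));print(manip.read_state()["tcp_pos"])
```

```text
round 305 [657.1 -81.8 110. ] (658.01806640625, -81.98008728027344)
square 183 [646.7  21.6 108.5] (647.581787109375, 21.638565063476562)
slim 93 [599.4 -36.8 102.3] (599.7816772460938, -37.824493408203125)
sq face ((627.6674194335938, 20.043251037597656), (1.615875244140625, 38.09879684448242), 5.534400939941406)
[ 540.9060062  -184.61527882  172.84545458]
```

View pics/fin.png

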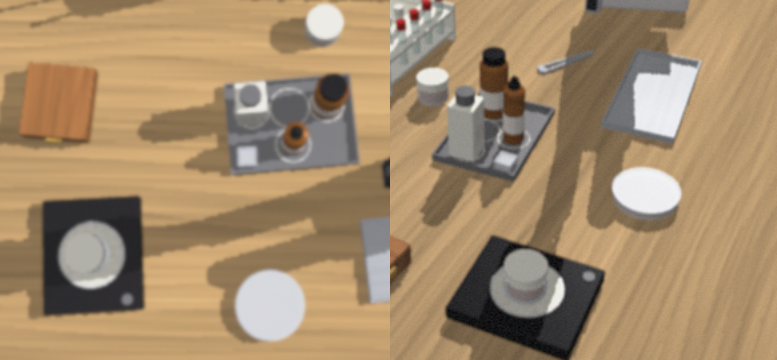

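The picture shows all three bottles upright on their spots, within about 2 mm of where they started. The pot is centred on the window at (90,253) and the robot is clear.

```bash
python3 -c "
from plant import manip
print(manip.sign_off())"
```

```text
the job is handed in; nothing more can be done
None
```

I handed the job in at about 57 s: the pot is about 1 mm off the centre of the lit window, and all three bottles are upright in the stock tray within about 2 mm of their starting spots by camera; the verdict was not shown.

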